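# Raise the gate and push the beaker home

## Robot

A 6-joint arm with a two-finger parallel gripper is mounted at the origin on a cart in front of the work surface, level with it; the furniture and walls round the work are solid. World frame = base frame: x ahead of the robot, y to its left, z up, the work surface at z = 0. Lengths are in mm, angles in rad, forces in N, time in s.
With the tool pointing down it reaches from about 300 to 1000 mm from the base axis. Payload 5.1 kg.
Tool frame: the origin (TCP) lies on the front face of the gripper's body, between the roots of the fingers; the fingertips stand 78 mm ahead of it and the grasp point (between the pads) lies 59 mm ahead of it; x points along the fingers, z is the direction in which the jaws open and shut, and the axes are right-handed (so a half turn about x gives the same grasp; the last joint's range is limited). The gripper opens to 95 mm and grips with 3 to 60 N. Pads are 20 mm wide; open, the fingers measure 119 mm over their backs; the gripper's body (75 mm by 180 mm) begins 59 mm behind the grasp point.
Start: joints at [-1.301, 0.124, 1.65, -0, 1.367, -0.083], TCP at [224.56, -609.966, 292.256] pointing down, gripper open.
Joint ranges: [-2.61, 2.61], [-1.02, 2.33], [0.03, 2.71], [-1.35, 4.49], [0.32, 2.68], [-2.91, 2.91]. Speed limits (rad/s): [2.57, 2.57, 3.14, 3.14, 3.14, 3.14].

## Interface

Orientations are given as a rotation vector (axis times angle).
In Python, from bench import bot, eyes, job gives the robot as it stands.
- The arm moves only by the tool carry_out, never from a script. Its arguments are lists of equal length, an entry for each row: "offset": the shift along the world's x, y, z in cm, a list of three; "angular": the turn, a rotation vector about the world's x, y, z in degrees, a list of three; "hand": the closure in counts, from 0 (fully open) to 255 (shut). A call has 1 to 12 rows; each row shifts and turns the commanded pose from where the row before left it; what a row does not reach is not made up. A row lasts 1/10 s, in which the tool goes at most 50 mm and 8.59 degrees, less where a joint would pass 70% of its speed; a pose out of reach is approached as far as the arm can. A call with a gripper value outside its range is refused whole. The fingers move at their own pace and stop on an object; the grip force is fixed at half the most. Time passes only in rows, so rows that do not move let the fingers close. It gives the time, the measured TCP pose, the force and the opening at its end, in the units of the state.
- bot.get_state(): the state, without advancing time (a new reading comes with each control period).
- eyes.snapshot(name): name is "side" or "top"; returns the picture (400x640x3 uint8, red, green, blue); there is no depth.
- eyes.camera_info(name): a dict with "K" (3x3 intrinsics, pixels), "T" (4x4, takes a point from camera to world coordinates). Camera axes: x right, y up, looking along -z (the intrinsics and any distortion apply to the point x, -y, -z); pixel columns grow to the right and rows downward; lengths in mm; the calibration is good to about 2 mm. A picture is of the moment at which its call begins. camera_info takes no time and is no camera call.
- job.hand_in(): hands the job in, once; it reports no verdict.
The state is a dict: "clock": time; "joints": joint angles; "dq": joint speeds; "tau": joint torques, N m; "tool_pos": TCP position; "eef_rot": TCP orientation; "ft_force": force on the tool from outside, world axes, zero at the start; "wrist_torque": the same for the moment, N m; "gripper_width": finger opening in mm.
Only numpy, scipy, OpenCV 4.12 (cv2) and the standard library are available. Lean on these libraries where they do the work, as an engineer would, in place of code of your own. Each camera call takes 0.05 s, during which the arm holds its last target.

## Task

Push the red and white gate arm up past its balance point so that it swings over and stays raised on its own. Then push the glass beaker along its lane, through the open gate, until it stands against the grey end stop. Only push: do not lift or tip the beaker, and leave the bottles and the flask around alone.

Things in the scene. Friction and masses are not known exactly. Their poses are not given: they have to be found in the camera images.
- lane: Fixed lane: plate 82 x 255 mm, 6 mm thick, guide rails along both sides (tops 21 mm above the bench, 66 mm apart inside). Origin on the bench top, mid-lane, under the gate arm. +y runs along the lane (to the robot's left) to the end stop, -y to the open end at y = -160 mm; +x away from the robot. Hinge post: x +72 to +98, y +28 to +48 mm, 77 mm tall. Rest pillar under the lowered arm: x -46 mm, 52 mm tall.
- end_stop (a point): Middle of the grey end stop's inner face (40 mm tall, 20 mm above the bench), at y = +85 mm in the lane's frame. With the beaker against it, the beaker's origin is at about y = +60 mm in the lane's frame.
- gate (a joint): Gate arm hinge, rad: 0 = down across the lane, 1.6 = fully raised, upright. Raising swings the push bar up and away from the robot, round the lane's y direction. Below the balance point at about 0.9 rad the arm falls back; beyond it, it swings on to 1.6 by itself, damped, within about 2 s, and stays. Lifting needs at most about 1.7 N at the push bar, square to its radius.
- gate_hinge (a point): Point on the gate arm's hinge axis in the arm's middle plane: 60 mm above the bench, at x = +85 mm in the lane's frame. The steel counterweight (46 mm across) sits just above and behind it.
- gate_push_bar (a point): Centre of the black round push bar, 14 mm thick, 90 mm long, parallel to the lane's y, on the upturned free end of the red and white gate arm, 182 mm from the hinge axis. With the arm down it is 125 mm above the bench, at x = -85 mm in the lane's frame, nothing in front of it on the robot's side. The arm is 10 mm wide and 16 mm high, 60 mm above the bench when down.
- beaker: Clear glass beaker with a small spout standing in the lane on its 6 mm plate, on the -y (right) side of the gate. 68 mm tall; wall about 25 mm from its centre, rim and spout up to 30 mm; about 0.1 kg. Origin at the centre of its underside; any yaw.
- white_cap_bottle: Bystander: white bottle with a white cap, 37 mm across, 88 mm tall; origin at the centre of its underside.
- yellow_cap_bottle: Bystander: white bottle with a yellow cap, 37 mm across, 88 mm tall; origin at the centre of its underside.
- green_cap_bottle: Bystander: white bottle with a green cap, 37 mm across, 88 mm tall; origin at the centre of its underside.
- flask: Bystander: slim-necked clear volumetric flask, 49 mm across, 167 mm tall; origin at the centre of its underside.
Not all that is in view belongs to the job. What is shaped like the beaker but blue or brown is not meant.

How it is judged:
By the outcome, as a careful person would: the job done as asked, in the order asked, and still so for the second after the job is handed in, with the robot touching nothing.
It also fails if it takes over 51 s, if anything falls off the work surface, if the arm or the gripper's body presses on something with over 40 N, if the wrist force passes 120 N, or if a joint passes its speed limit or range.

## Working session

There is one attempt and no reset: what is moved stays moved. The work goes in short steps, Python scripts to look and compute and a tool call to move; the robot and the scene stay as the last step left them, time stands still between calls to the robot, and variables do not carry over. Pictures are saved under pics/ and viewed, and the job is handed in when it is done.

Besides the shell and the picture viewer there is one more tool, called after "Call:" as name(argument=value, ...) on one line, values as JSON. carry_out: Moves the arm, as the interface text tells. Its arguments: {"type":"object","properties":{"offset":{"type":"array"},"angular":{"type":"array"},"hand":{"type":"array"}},"required":["offset","angular","hand"]}

```bash
mkdir -p pics; python3 - <<'E'
from bench import bot,eyes,job
import cv2
s=bot.get_state();print(s['clock'],s['tool_pos'],s['eef_rot'],s['gripper_width'])
for n in('side','top'):
    cv2.imwrite(f'pics/{n}0.png',eyes.snapshot(n)[:,:,::-1]);c=eyes.camera_info(n);print(n,c)
E
```

```text
0.0 [ 224.4404689  -609.51720341  290.99217577] [ 0.94680294  1.35734318 -0.94462925] 95.0551099506133
side {'K': array([[438.26555656,   0.        , 314.34993195],
       [  0.        , 438.26555656, 193.33825362],
       [  0.        ,   0.        ,   1.        ]]), 'T': array([[-8.80069147e-01,  2.46361416e-01, -4.05936385e-01,
         1.06203391e+02],
       [-4.74838721e-01, -4.61179240e-01,  7.49561137e-01,
         9.97477046e+02],
       [-2.54649094e-03,  8.52419944e-01,  5.22851560e-01,
         6.54072115e+02],
       [ 0.00000000e+00,  0.00000000e+00,  0.00000000e+00,
         1.00000000e+00]])}
top {'K': array([[391.82951071,   0.        , 322.89552377],
       [  0.        , 391.82951071, 199.42600448],
       [  0.        ,   0.        ,   1.        ]]), 'T': array([[-5.22524859e-04,  9.91758570e-01, -1.28119732e-01,
         4.13095200e+02],
       [-9.99708634e-01,  2.57377450e-03,  2.40004837e-02,
         1.99408713e+02],
       [ 2.41324367e-02,  1.28094943e-01,  9.91468260e-01,
         1.08355840e+03],
       [ 0.00000000e+00,  0.00000000e+00,  0.00000000e+00,
         1.00000000e+00]])}
```

View pics/side0.png

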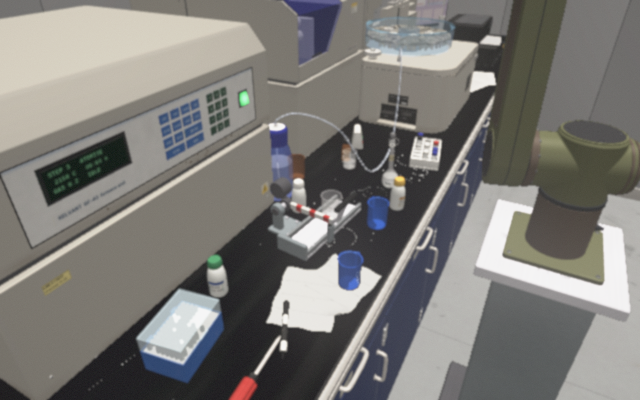

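View pics/top0.png

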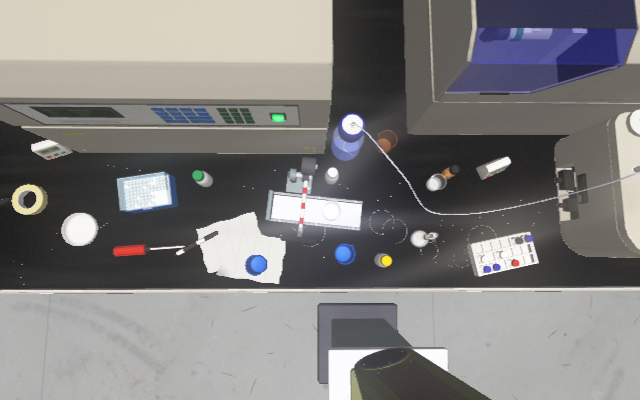

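```bash
python3 - <<'E'
import cv2
a=cv2.imread('pics/top0.png')[140:280,240:420];cv2.imwrite('pics/topc.png',cv2.resize(a,None,fx=4.2,fy=4.2,interpolation=2))
a=cv2.imread('pics/side0.png')[110:270,240:420];cv2.imwrite('pics/sidec.png',cv2.resize(a,None,fx=3.7,fy=3.7,interpolation=2))
E
```

```text
(no output)
```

View pics/topc.png

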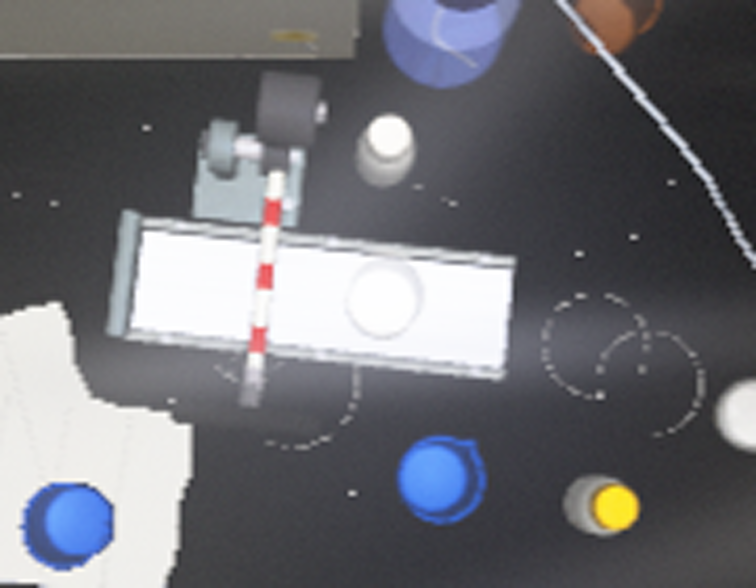

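View pics/sidec.png

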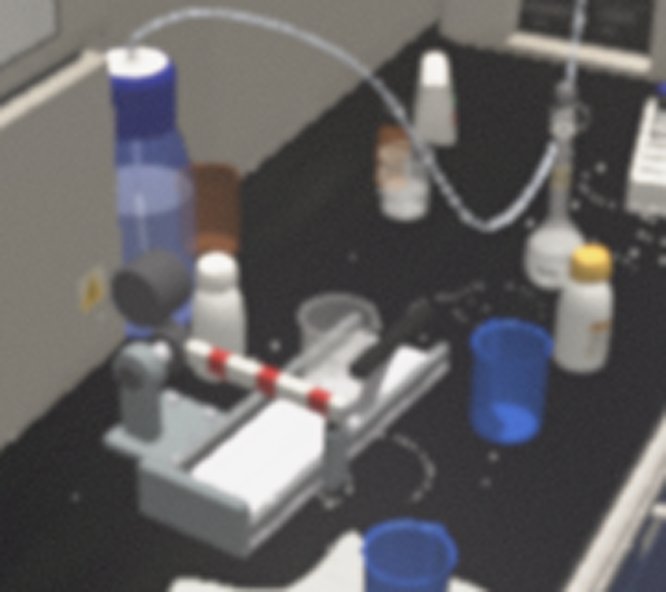

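```bash
cat > h.py <<'E'
import numpy as np
from bench import eyes
C={n:eyes.camera_info(n) for n in('side','top')}
def proj(n,P):
    c=C[n];P=np.atleast_2d(P);q=(P-c['T'][:3,3])@c['T'][:3,:3]
    q=q*[1,-1,-1];u=q@c['K'].T;return u[:,:2]/u[:,2:]
def back(n,uv,z):
    c=C[n];uv=np.atleast_2d(uv);d=np.c_[uv,np.ones(len(uv))]@np.linalg.inv(c['K']).T*[1,-1,-1]
    d=d@c['T'][:3,:3].T;o=c['T'][:3,3];return o+d*((z-o[2])/d[:,2])[:,None]
def tc(p):return np.array(p)/4.2+[240,140]
def sc(p):return np.array(p)/3.7+[240,110]
def L2W(p,L):
    x,y,a=L;p=np.atleast_2d(p);c,s=np.cos(a),np.sin(a)
    return np.c_[x+c*p[:,0]-s*p[:,1],y+s*p[:,0]+c*p[:,1],p[:,2]]
E
python3 - <<'E'
from h import *
from scipy.optimize import least_squares
ob=[('top',tc([515,257]),(41,-160,21)),('top',tc([505,378]),(-41,-160,21)),('top',tc([122,210]),(41,95,40)),('top',tc([107,334]),(-41,95,40)),
('side',sc([140,462]),(41,95,40)),('side',sc([247,523]),(-41,95,40)),('side',sc([447,347]),(-41,-160,21)),('side',sc([362,313]),(41,-160,21))]
for sel in (['top'],['side'],['top','side']):
    o=[x for x in ob if x[0] in sel]
    f=lambda L:np.concatenate([(proj(n,L2W(p,L))[0]-uv) for n,uv,p in o])
    r=least_squares(f,[450,200,0],x_scale=[10,10,.1]);print(sel,r.x.round(3),r.fun.reshape(-1,2).round(1).tolist())
L=r.x
print('bar',L2W([[-85,0,125],[-85,45,125],[-85,-45,125],[85,0,60]],L).round())
print('bar px',proj('top',L2W([[-85,-45,125],[-85,45,125]],L)).round(),proj('side',L2W([[-85,-45,125],[-85,45,125]],L)).round(), (proj('side',L2W([[-85,-45,125],[-85,45,125]],L))-[240,110])*3.7)
for nm,uv,z in (('beakbase',[383,302],6),('beakrim',[386,296],74),('white',[389,137],88),('yellow',[617,508],88)):
    w=back('top',tc(uv),z)[0];c,s=np.cos(L[2]),np.sin(L[2]);d=w[:2]-L[:2];print(nm,w.round(),'lane',[round(c*d[0]+s*d[1]),round(-s*d[0]+c*d[1])])
w=back('side',sc([341,312]),74)[0];d=w[:2]-L[:2];print('side rim',w.round(),[round(c*d[0]+s*d[1]),round(-s*d[0]+c*d[1])])
E
```

```text
['top'] [ 5.23319e+02  2.28035e+02 -1.05000e-01] [[0.1, -0.5], [-0.3, 0.5], [0.2, -0.4], [0.0, 0.4]]
['side'] [ 5.16360e+02  2.34088e+02 -1.09000e-01] [[-0.1, 1.4], [-0.1, -2.4], [1.7, 0.7], [-1.5, 0.7]]
['top', 'side'] [ 5.20530e+02  2.29413e+02 -1.06000e-01] [[-0.4, 0.5], [-0.8, 1.5], [-0.3, 0.6], [-0.5, 1.4], [-0.5, -0.1], [-0.6, -4.1], [0.8, -0.6], [-2.3, -0.5]]
bar [[436. 238. 125.]
 [441. 283. 125.]
 [431. 194. 125.]
 [605. 220.  60.]]
bar px [[316. 243.]
 [279. 239.]] [[356. 193.]
 [336. 211.]] [[430.61804213 308.68010503]
 [353.96534406 375.30119904]]
beakbase [518. 150.   6.] lane [5, -79]
beakrim [515. 152.  74.] lane [2, -78]
white [612. 150.  88.] lane [99, -69]
yellow [386.  14.  88.] lane [-111, -229]
side rim [515. 149.  74.] [3, -81]
```

```bash
python3 - <<'E'
from h import *
from scipy.spatial.transform import Rotation as R
R0=R.from_rotvec([ 0.94680294,1.35734318,-0.94462925]);print(R0.as_matrix().round(3))
a=-.106;lx=np.array([np.cos(a),np.sin(a),0]);ly=np.array([-np.sin(a),np.cos(a),0]);lz=np.array([0,0,1.])
def rep(x,z):
    y=np.cross(z,x);return R.from_matrix(np.c_[x,y,z])
for t in(40,45):
    t=np.radians(t);x=np.sin(t)*lx-np.cos(t)*lz
    for s in(1,-1):
        A=rep(x,s*ly);print('gate',s,np.degrees((A*R0.inv()).as_rotvec()).round(1))
        t2=np.radians(22);B=rep(np.sin(t2)*ly-np.cos(t2)*lz, s*(np.cos(t2)*ly+np.sin(t2)*lz))
        print('  to beaker',np.degrees((B*A.inv()).as_rotvec()).round(1), 'direct from0',np.degrees((B*R0.inv()).as_rotvec()).round(1))
for nm,uv,z in (('flask',[419,239],0),('flaskneck?',[431,237],167)):print(nm,back('top',uv,z).round())
E
```

```text
[[-0.001  0.938  0.346]
 [ 0.002  0.346 -0.938]
 [-1.     0.    -0.002]]
gate 1 [-54.   -6.8 145.5]
  to beaker [25.2 37.   7.7] direct from0 [  3.7 -30.1 151.2]
gate -1 [  4.9 -40.  -25.2]
  to beaker [25.2 37.   7.7] direct from0 [ 21.9   2.7 -26. ]
gate 1 [-60.5  -7.7 143.4]
  to beaker [25.4 42.   8.6] direct from0 [  3.7 -30.1 151.2]
gate -1 [  5.5 -45.  -25. ]
  to beaker [25.4 42.   8.6] direct from0 [ 21.9   2.7 -26. ]
flask [[443. -93.   0.]]
flaskneck? [[443. -76. 167.]]
```

Call:
carry_out(offset=[[1.2,4.2,0.2],[1.2,4.2,0.2],[1.2,4.2,0.2],[1.2,4.2,0.2],[1.2,4.2,0.2],[1.2,4.2,0.2],[1.2,4.2,0.2],[1.2,4.2,0.2],[1.2,4.2,0.2],[1.2,4.2,0.2],[1.2,4.2,0.2],[1.2,4.2,0.2]], angular=[[0,0,-3.3],[0,0,-3.3],[0,0,-3.3],[0,0,-3.3],[0,0,-3.3],[0,0,-3.3],[0,0,-3.3],[0,0,-3.2],[0,0,0],[0,0,0],[0,0,0],[0,0,0]], hand=[120,120,120,120,120,120,120,120,120,120,120,120])

```text
clock: 1.3
tool_pos: [368.4, -104.2, 316.0]
eef_rot: [1.287, 1.157, -1.287]
ft_force: [0.4, -0.9, -0.1]
gripper_width: 50.4
```

Call:
carry_out(offset=[[-0.4,2.95,-0.9],[-0.4,2.95,-0.9],[-0.4,2.95,-0.9],[-0.4,2.95,-0.9],[-0.4,2.95,-0.9],[-0.4,2.95,-0.9],[-0.4,2.95,-0.9],[-0.4,2.95,-0.9],[-0.4,2.95,-0.9],[-0.4,2.95,-0.9],[-0.4,2.95,-0.9],[-0.4,2.95,-0.9]], angular=[[-0.35,-3.31,0],[-0.35,-3.31,0],[-0.35,-3.31,0],[-0.35,-3.31,0],[-0.35,-3.31,0],[-0.35,-3.31,0],[-0.35,-3.31,0],[-0.35,-3.31,0],[-0.35,-3.31,0],[-0.35,-3.31,0],[-0.35,-3.31,0],[-0.35,-3.31,0]], hand=[120,120,120,120,120,120,120,120,120,120,120,120])

```text
clock: 2.5
tool_pos: [319.7, 249.3, 207.9]
eef_rot: [1.507, 0.607, -0.76]
ft_force: [0.0, -0.6, -0.5]
gripper_width: 50.1
```

```bash
cat > st.py <<'E'
from h import *
from bench import bot
from scipy.spatial.transform import Rotation as R
s=bot.get_state();print(s['clock'],s['tool_pos'].round(1),s['joints'].round(2),s['ft_force'].round(1),s['gripper_width'])
print(R.from_rotvec(s['eef_rot']).as_matrix().round(3))
L=(522,228.5,-.106);c,sn=np.cos(L[2]),np.sin(L[2]);d=np.array(s['tool_pos'][:2])-L[:2]
print('lane',(c*d[0]+sn*d[1]).round(1),(-sn*d[0]+c*d[1]).round(1))
E
python3 st.py
```

```text
2.5 [319.7 249.3 207.9] [ 0.8  -0.6   2.48 -0.69  0.91  2.81] [ 0.  -0.6 -0.5] 50.13136828676816
[[ 0.641  0.76  -0.104]
 [-0.066 -0.081 -0.995]
 [-0.765  0.644 -0.002]]
lane -203.3 -0.7
```

Call:
carry_out(offset=[[0,0,0],[0,0,0],[0,0,0],[0,0,0],[0,0,0],[0,0,0],[0,0,0],[0,0,0],[0,0,0],[0,0,0],[0,0,0],[0,0,0]], angular=[[-5.45,0.56,6.5],[-5.45,0.56,6.5],[-5.45,0.56,6.5],[-5.45,0.56,6.5],[-5.45,0.56,6.5],[-5.45,0.56,6.5],[-5.45,0.56,6.5],[-5.45,0.56,6.5],[-5.45,0.56,6.5],[-5.45,0.56,6.5],[-5.45,0.56,6.5],[-5.45,0.56,6.5]], hand=[120,120,120,120,120,120,120,120,120,120,120,120])

```text
clock: 3.7
tool_pos: [320.3, 247.8, 207.7]
eef_rot: [-0.156, 0.874, -0.006]
ft_force: [-0.1, -0.2, 0.1]
gripper_width: 50.5
```

Call:
carry_out(offset=[[0,0,0],[0,0,0],[0,0,0],[0,0,0],[0,0,0],[0,0,0],[0,0,0],[0,0,0],[0,0,0],[0,0,0]], angular=[[-5.45,0.56,6.5],[-5.45,0.56,6.5],[-5.45,0.56,6.5],[-5.45,0.56,6.5],[-5.45,0.56,6.5],[-5.45,0.56,6.5],[-5.45,0.56,6.5],[-5.45,0.56,6.5],[-5.45,0.56,6.5],[0,0,0]], hand=[120,120,120,120,120,120,120,120,120,120])

```text
clock: 4.7
tool_pos: [320.3, 247.8, 207.8]
eef_rot: [-1.39, 0.752, 0.586]
ft_force: [-0.6, -0.8, 0.7]
gripper_width: 50.7
```

```bash
python3 st.py
```

```text
4.7 [320.3 247.8 207.8] [ 0.79 -0.61  2.48 -0.69  0.91 -0.31] [-0.6 -0.8  0.7] 50.6869619360649
[[ 0.643 -0.756  0.123]
 [-0.065  0.107  0.992]
 [-0.763 -0.646  0.02 ]]
lane -202.6 -2.1
```

Call:
carry_out(offset=[[0,0.05,-1.5],[0,0.05,-1.5],[0,0.05,-1.5],[0,0.05,-1.4],[0.8,0,-1.0],[1.0,0,0],[1.0,0,0],[1.0,0,0],[0.6,0,0],[0,0,0]], angular=[[0,0,0],[0,0,0],[0,0,0],[0,0,0],[0,0,0],[0,0,0],[0,0,0],[0,0,0],[0,0,0],[0,0,0]], hand=[120,120,120,120,120,120,120,120,120,120])

```text
clock: 5.7
tool_pos: [365.7, 250.1, 140.0]
eef_rot: [-1.389, 0.751, 0.585]
ft_force: [-0.2, 0.5, -0.0]
gripper_width: 50.6
```

```bash
python3 st.py; python3 - <<'E'
from bench import eyes
import cv2,numpy as np
a=eyes.snapshot('side')[110:290,220:440,::-1];b=eyes.snapshot('top')[120:300,220:440,::-1]
f=lambda x:cv2.resize(x,None,fx=3.3,fy=3.3,interpolation=2)
cv2.imwrite('pics/s1.png',f(a));cv2.imwrite('pics/t1.png',f(b))
E
```

```text
5.7 [365.7 250.1 140. ] [ 0.71 -0.38  2.47 -0.81  0.7  -0.19] [-0.2  0.5 -0. ] 50.5852955001689
[[ 0.644 -0.755  0.125]
 [-0.065  0.109  0.992]
 [-0.762 -0.647  0.021]]
lane -157.7 4.9
```

View pics/s1.png

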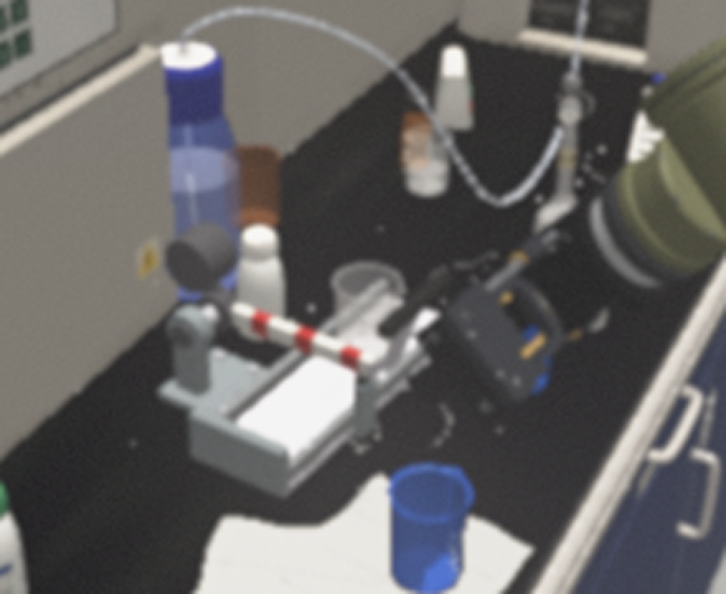

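View pics/t1.png

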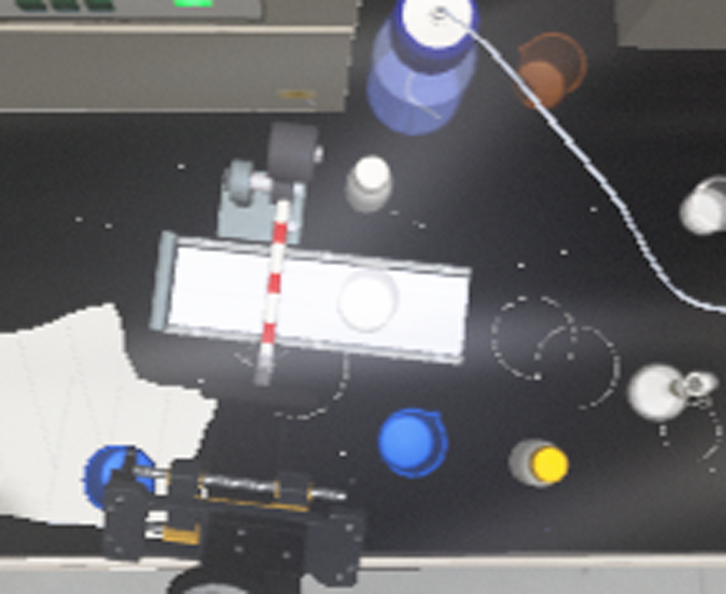

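Call:
carry_out(offset=[[1.1,-0.37,0.95],[1.1,-0.37,0.95],[0.7,-0.07,1.3],[0.7,-0.07,1.3],[0.7,-0.07,1.3],[1.05,-0.11,1.17],[1.05,-0.11,1.17],[1.05,-0.11,1.17]], angular=[[0,0,0],[0,0,0],[0,0,0],[0,0,0],[0,0,0],[0,0,0],[0,0,0],[0,0,0]], hand=[120,120,120,120,120,120,120,120])

```text
clock: 6.6
tool_pos: [438.7, 237.1, 232.2]
eef_rot: [-1.391, 0.752, 0.587]
ft_force: [-0.1, 0.2, -1.3]
gripper_width: 50.6
```

```bash
python3 st.py; python3 - <<'E'
from bench import eyes
import cv2,numpy as np
a=eyes.snapshot('side')[110:290,220:440,::-1]
f=lambda x:cv2.resize(x,None,fx=3.3,fy=3.3,interpolation=2)
cv2.imwrite('pics/s2.png',f(a))
E
```

```text
6.6 [438.7 237.1 232.2] [ 0.56 -0.4   2.31 -0.62  0.74 -0.52] [-0.1  0.2 -1.3] 50.607519736538876
[[ 0.643 -0.756  0.123]
 [-0.064  0.106  0.992]
 [-0.763 -0.646  0.02 ]]
lane -83.8 -0.2
```

View pics/s2.png

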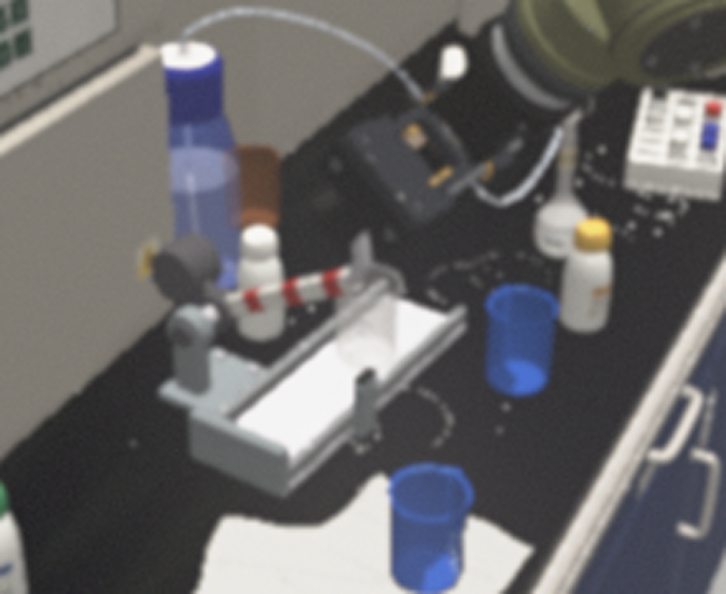

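The gate arm is up about halfway, resting on the fingers (arm end at crop px (350,275)). I'll carry on along the arc.

Call:
carry_out(offset=[[1.33,-0.14,0.85],[1.33,-0.14,0.85],[1.33,-0.14,0.85],[1.3,-0.14,0.43],[1.3,-0.14,0.43],[1.3,-0.14,0.43],[1.05,-0.11,0.13],[1.05,-0.11,0.13],[0,0,0],[-1.5,0.16,0.8],[-2.5,0.27,1.5],[-2.5,0.27,1.5]], angular=[[0,0,0],[0,0,0],[0,0,0],[0,0,0],[0,0,0],[0,0,0],[0,0,0],[0,0,0],[0,0,0],[0,0,0],[0,0,0],[0,0,0]], hand=[120,120,120,120,120,120,120,120,120,120,120,120])

```text
clock: 7.85
tool_pos: [473.0, 233.3, 310.7]
eef_rot: [-1.391, 0.754, 0.587]
ft_force: [0.2, -0.1, 0.9]
gripper_width: 50.4
```

```bash
python3 st.py; python3 - <<'E'
from bench import eyes
import cv2,numpy as np
a=eyes.snapshot('side')[110:290,220:440,::-1]
f=lambda x:cv2.resize(x,None,fx=3.3,fy=3.3,interpolation=2)
cv2.imwrite('pics/s3.png',f(a))
E
```

```text
7.85 [473.  233.3 310.7] [ 0.51 -0.41  2.18 -0.52  0.83 -0.68] [ 0.2 -0.1  0.9] 50.39284491038925
[[ 0.642 -0.756  0.124]
 [-0.065  0.107  0.992]
 [-0.764 -0.645  0.019]]
lane -49.3 -0.4
```

View pics/s3.png

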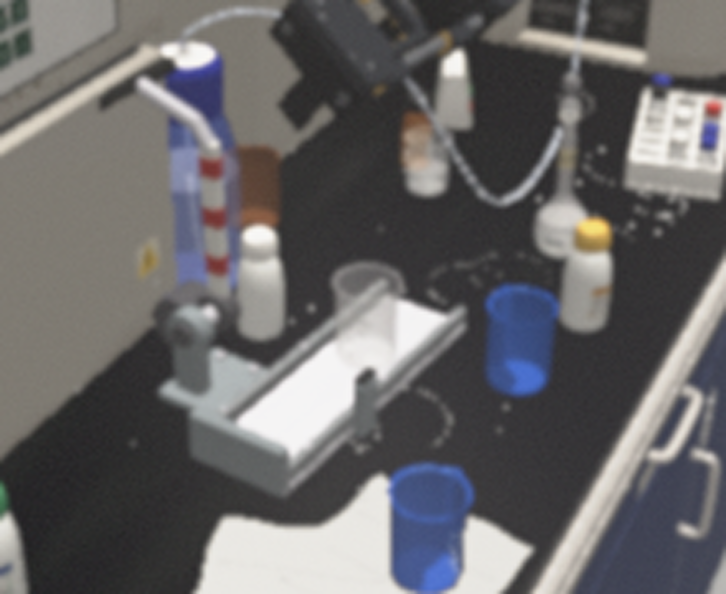

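The arm stands upright (crop px (210,150) to hinge (195,320)), so the gate is open. Next I work out the turn for the beaker push.

```bash
cat > tgt.py <<'E'
from h import *
from bench import bot
from scipy.spatial.transform import Rotation as R
a=-.106;ly=np.array([-np.sin(a),np.cos(a),0]);lz=np.array([0,0,1.]);t=np.radians(22)
x=np.sin(t)*ly-np.cos(t)*lz;z=np.cos(t)*ly+np.sin(t)*lz
B=R.from_matrix(np.c_[x,np.cross(z,x),z])
s=bot.get_state();print('turn',np.degrees((B*R.from_rotvec(s['eef_rot']).inv()).as_rotvec()).round(1))
E
python3 tgt.py
```

```text
turn [24.3 37.3  9.1]
```

Call:
carry_out(offset=[[0.33,-1.74,-0.6],[0.33,-1.74,-0.6],[0.33,-1.74,-0.6],[0.33,-1.74,-0.6],[0.33,-1.74,-0.6],[0.33,-1.74,-0.6],[0.33,-1.74,-0.6],[0.33,-1.74,-0.6],[0.33,-1.74,-0.6],[0.33,-1.74,-0.6],[0,0,0]], angular=[[2.43,3.73,0.91],[2.43,3.73,0.91],[2.43,3.73,0.91],[2.43,3.73,0.91],[2.43,3.73,0.91],[2.43,3.73,0.91],[2.43,3.73,0.91],[2.43,3.73,0.91],[2.43,3.73,0.91],[2.43,3.73,0.91],[0,0,0]], hand=[255,255,255,255,255,255,255,255,255,255,255])

```text
clock: 9.0
tool_pos: [507.5, 57.6, 249.7]
eef_rot: [-0.858, 0.963, 1.277]
ft_force: [1.1, -0.8, -0.4]
gripper_width: 0.2
```

```bash
python3 st.py; python3 tgt.py; python3 - <<'E'
from bench import eyes
import cv2,numpy as np
f=lambda x:cv2.resize(x,None,fx=3.3,fy=3.3,interpolation=2)
cv2.imwrite('pics/s4.png',f(eyes.snapshot('side')[110:290,220:440,::-1]))
cv2.imwrite('pics/t4.png',f(eyes.snapshot('top')[120:300,220:440,::-1]))
E
```

```text
9.0 [507.5  57.6 249.7] [-0.15 -0.17  2.04  0.39  1.32 -1.72] [ 1.1 -0.8 -0.4] 0.2315504102639027
[[ 0.035 -0.994  0.102]
 [ 0.371  0.108  0.922]
 [-0.928  0.005  0.373]]
lane 3.6 -171.5
turn [ 0.1 -0.3  0.1]
```

View pics/s4.png

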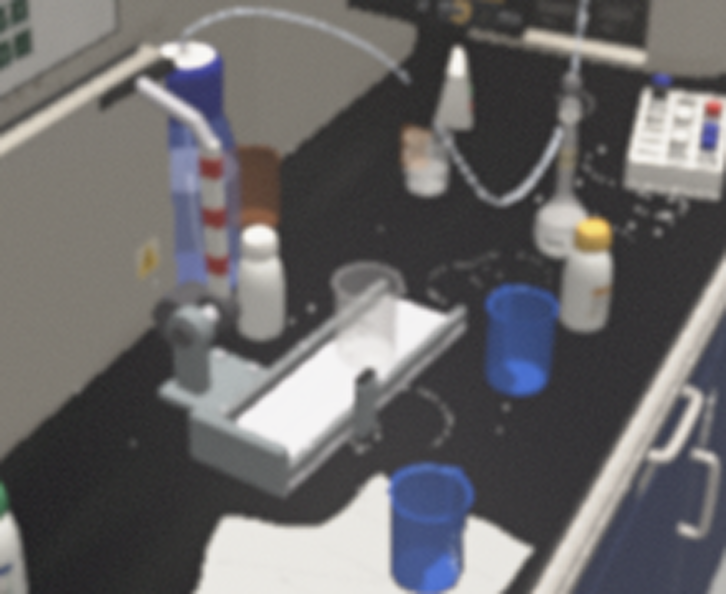

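View pics/t4.png

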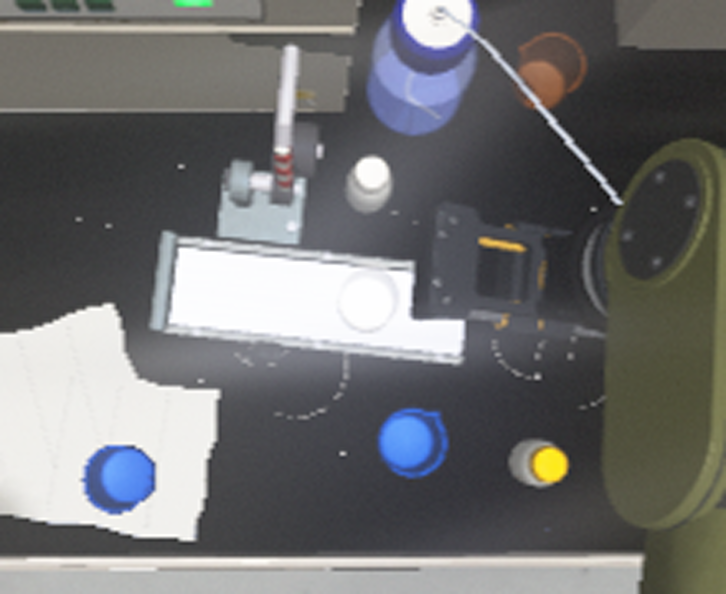

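```bash
python3 - <<'E'
from h import *
for d in(50,100,150,200,250,300):
    P=np.array([507.5-.035*d,57.6-.371*d,249.7+.928*d]);print(d,P.round(),((proj('top',P)-[220,120])*3.3).round())
print(back('top',np.array([[610,390],[610,500],[720,390],[620,200]])/3.3+[220,120],420).round())
E
```

```text
50 [506.  39. 296.] [[569. 277.]]
100 [504.  20. 342.] [[617. 271.]]
150 [502.   2. 389.] [[671. 264.]]
200 [500. -17. 435.] [[732. 256.]]
250 [499. -35. 482.] [[803. 247.]]
300 [497. -54. 528.] [[885. 236.]]
[[433.  44. 420.]
 [377.  46. 420.]
 [433. -12. 420.]
 [532.  36. 420.]]
```

```bash
python3 - <<'E'
from h import *
import cv2
for z in range(0,300,50):print(z,back('top',[[429,208],[405,177],[390,160]],z).round()[:,:2].tolist(),back('side',[[371.5,170.6],[360,158],[345,135]],z).round()[:,:2].tolist())
E
```

```text
0 [[530.0, -124.0], [618.0, -59.0], [666.0, -17.0]] [[521.0, -143.0], [587.0, -206.0], [709.0, -351.0]]
50 [[524.0, -109.0], [608.0, -47.0], [655.0, -7.0]] [[490.0, -56.0], [550.0, -114.0], [663.0, -248.0]]
100 [[519.0, -94.0], [599.0, -35.0], [643.0, 3.0]] [[458.0, 31.0], [514.0, -22.0], [616.0, -145.0]]
150 [[514.0, -79.0], [589.0, -23.0], [631.0, 13.0]] [[426.0, 118.0], [477.0, 70.0], [570.0, -41.0]]
200 [[508.0, -64.0], [580.0, -11.0], [620.0, 23.0]] [[394.0, 205.0], [440.0, 162.0], [524.0, 62.0]]
250 [[503.0, -49.0], [570.0, 1.0], [608.0, 33.0]] [[363.0, 293.0], [403.0, 254.0], [478.0, 165.0]]
```

Call:
carry_out(offset=[[0,0.1,-2.0],[0,0.1,-2.0],[0,0.1,-2.0],[0,0.1,-2.0],[0,0,-2.0],[0,0,-2.0],[0,0,-1.8],[0,0,0]], angular=[[0,0,0],[0,0,0],[0,0,0],[0,0,0],[0,0,0],[0,0,0],[0,0,0],[0,0,0]], hand=[255,255,255,255,255,255,255,255])

```text
clock: 9.9
tool_pos: [504.8, 65.0, 111.2]
eef_rot: [-0.86, 0.962, 1.282]
ft_force: [-1.4, -0.6, -0.1]
gripper_width: 0.3
```

```bash
python3 st.py; python3 - <<'E'
from bench import eyes
import cv2,numpy as np
f=lambda x:cv2.resize(x,None,fx=3.3,fy=3.3,interpolation=2)
cv2.imwrite('pics/s5.png',f(eyes.snapshot('side')[110:290,220:440,::-1]))
E
```

```text
9.9 [504.8  65.  111.2] [-0.14  0.    2.14  0.44  1.07 -1.83] [-1.4 -0.6 -0.1] 0.26290564403436223
[[ 0.033 -0.995  0.097]
 [ 0.371  0.103  0.923]
 [-0.928  0.006  0.373]]
lane 0.2 -164.4
```

View pics/s5.png

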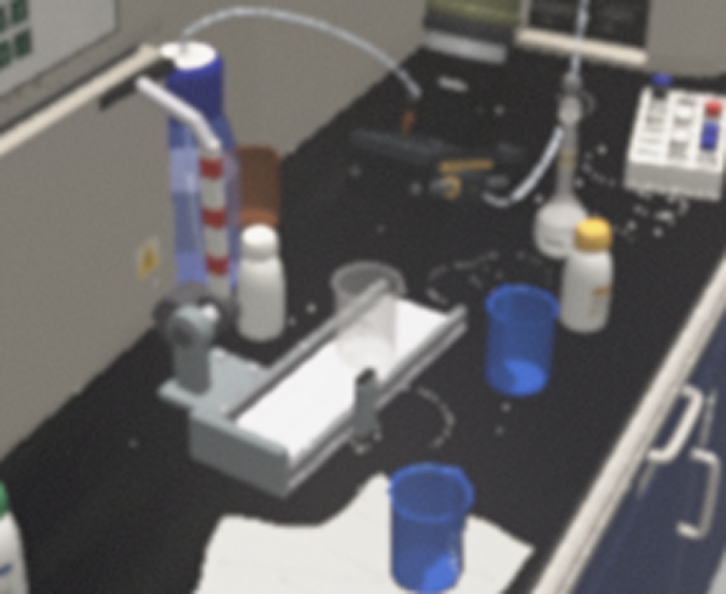

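Call:
carry_out(offset=[[0.1,0,-1.0],[0.1,0,-0.9],[0.06,0.6,0],[0.06,0.6,0],[0.06,0.6,0],[0.06,0.6,0],[0.06,0.6,0],[0.06,0.6,0],[0.06,0.6,0],[0.06,0.6,0]], angular=[[0,0,0],[0,0,0],[0,0,0],[0,0,0],[0,0,0],[0,0,0],[0,0,0],[0,0,0],[0,0,0],[0,0,0]], hand=[255,255,255,255,255,255,255,255,255,255])

```text
clock: 10.95
tool_pos: [513.9, 112.1, 94.5]
eef_rot: [-0.862, 0.96, 1.278]
ft_force: [-0.3, -2.1, 0.6]
gripper_width: 0.3
```

```bash
python3 st.py; python3 - <<'E'
from bench import eyes
import cv2,numpy as np
f=lambda x:cv2.resize(x,None,fx=3.3,fy=3.3,interpolation=2)
cv2.imwrite('pics/s6.png',f(eyes.snapshot('side')[110:290,220:440,::-1]))
E
```

```text
10.95 [513.9 112.1  94.5] [-0.04  0.05  2.12  0.46  1.   -1.77] [-0.3 -2.1  0.6] 0.25741322919655485
[[ 0.037 -0.995  0.097]
 [ 0.371  0.104  0.923]
 [-0.928  0.002  0.373]]
lane 4.3 -116.6
```

View pics/s6.png

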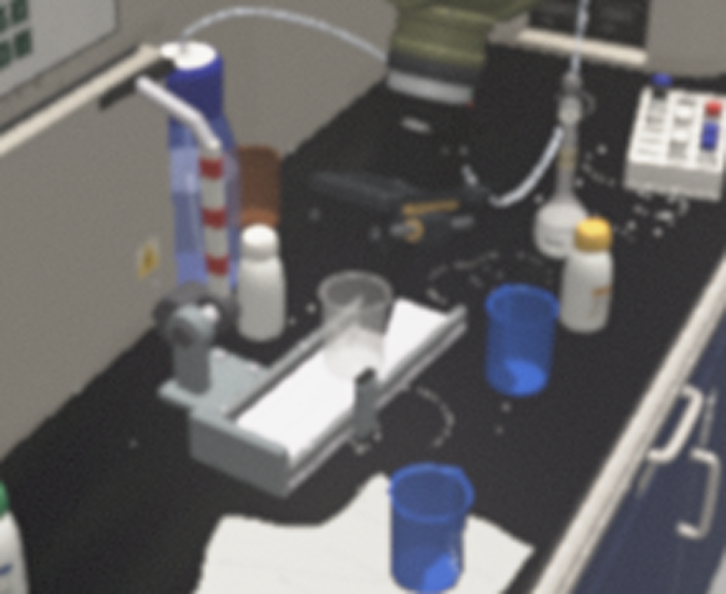

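Call:
carry_out(offset=[[0.05,0.7,0],[0.05,0.7,0],[0.05,0.7,0],[0.05,0.7,0],[0.06,0.7,0],[0.07,0.7,0],[0.07,0.7,0],[0.07,0.7,0],[0.07,0.7,0],[0.07,0.7,0],[0.07,0.7,0],[0.07,0.7,0]], angular=[[0,0,0],[0,0,0],[0,0,0],[0,0,0],[0,0,0],[0,0,0],[0,0,0],[0,0,0],[0,0,0],[0,0,0],[0,0,0],[0,0,0]], hand=[255,255,255,255,255,255,255,255,255,255,255,255])

```text
clock: 12.2
tool_pos: [521.3, 196.2, 94.3]
eef_rot: [-0.862, 0.96, 1.278]
ft_force: [-0.3, -1.2, 1.4]
gripper_width: 0.5
```

```bash
python3 st.py; python3 - <<'E'
from bench import eyes
import cv2,numpy as np
f=lambda x:cv2.resize(x,None,fx=3.3,fy=3.3,interpolation=2)
cv2.imwrite('pics/s7.png',f(eyes.snapshot('side')[110:290,220:440,::-1]))
E
```

```text
12.2 [521.3 196.2  94.3] [ 0.12  0.09  2.08  0.47  0.94 -1.62] [-0.3 -1.2  1.4] 0.5340340202718603
[[ 0.037 -0.995  0.098]
 [ 0.371  0.104  0.923]
 [-0.928  0.002  0.373]]
lane 2.7 -32.2
```

View pics/s7.png

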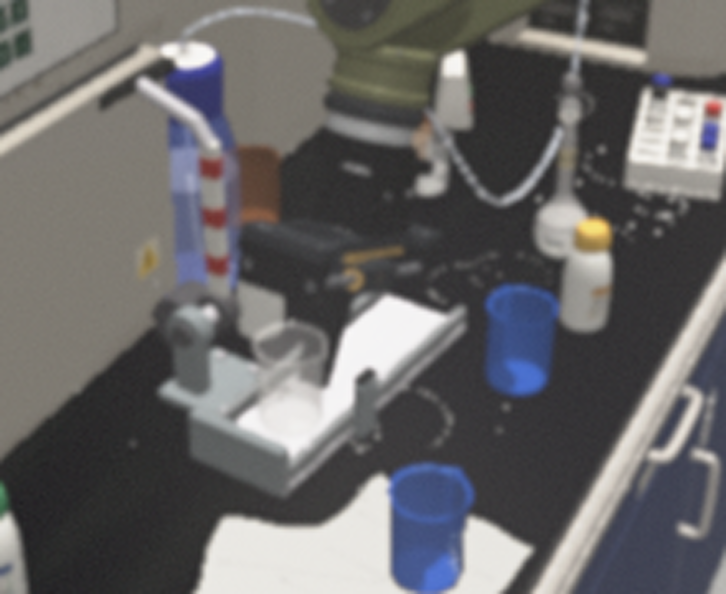

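Call:
carry_out(offset=[[0.06,0.5,0],[0.06,0.5,0],[0.06,0.5,0],[0.05,0.4,0],[0.03,0.2,0],[0.02,0.2,0],[0,0,0]], angular=[[0,0,0],[0,0,0],[0,0,0],[0,0,0],[0,0,0],[0,0,0],[0,0,0]], hand=[255,255,255,255,255,255,255])

```text
clock: 12.95
tool_pos: [524.0, 218.9, 94.3]
eef_rot: [-0.862, 0.96, 1.279]
ft_force: [-0.4, -0.1, 0.5]
gripper_width: 0.2
```

```bash
python3 st.py; python3 - <<'E'
from bench import eyes
import cv2,numpy as np
f=lambda x:cv2.resize(x,None,fx=5,fy=5,interpolation=2)
cv2.imwrite('pics/s8.png',f(eyes.snapshot('side')[180:280,240:380,::-1]))
cv2.imwrite('pics/t8.png',f(eyes.snapshot('top')[140:250,240:380,::-1]))
E
```

```text
12.95 [524.  218.9  94.3] [ 0.16  0.11  2.06  0.47  0.93 -1.58] [-0.4 -0.1  0.5] 0.19530092736119198
[[ 0.037 -0.995  0.098]
 [ 0.371  0.104  0.923]
 [-0.928  0.002  0.373]]
lane 3.0 -9.4
```

View pics/s8.png

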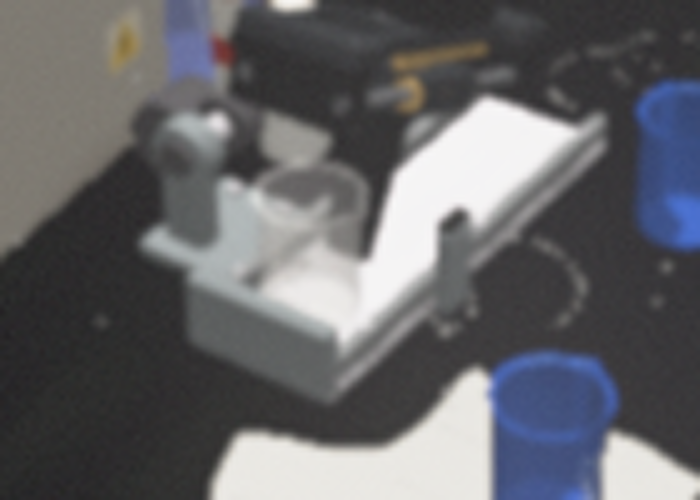

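View pics/t8.png

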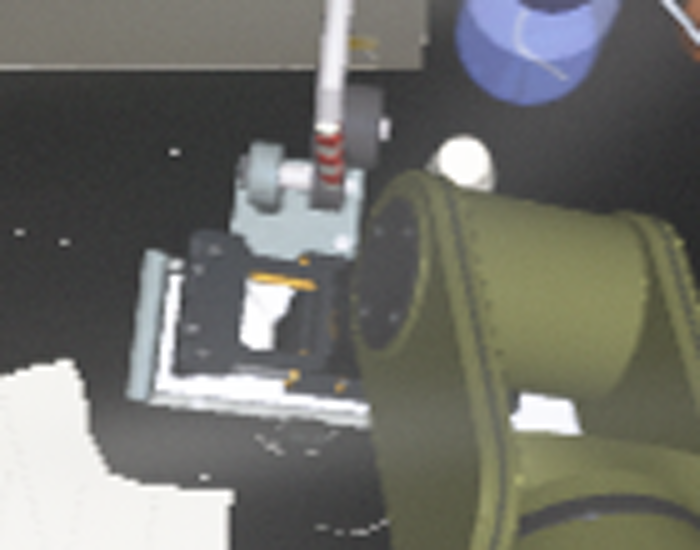

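Call:
carry_out(offset=[[0.02,0.2,0],[0.02,0.2,0],[0,0,0]], angular=[[0,0,0],[0,0,0],[0,0,0]], hand=[255,255,255])

```text
clock: 13.35
tool_pos: [524.5, 222.8, 94.4]
eef_rot: [-0.862, 0.96, 1.278]
ft_force: [0.2, -0.3, 0.7]
gripper_width: 0.3
```

Call:
carry_out(offset=[[0.02,0.2,0],[0,0,0]], angular=[[0,0,0],[0,0,0]], hand=[255,255])

```text
clock: 13.55
tool_pos: [524.7, 224.8, 94.4]
eef_rot: [-0.862, 0.96, 1.278]
ft_force: [0.1, -0.2, -0.9]
gripper_width: 0.6
```

Call:
carry_out(offset=[[0.02,0.2,0],[0,0,0]], angular=[[0,0,0],[0,0,0]], hand=[255,255])

```text
clock: 13.75
tool_pos: [524.9, 226.8, 94.4]
eef_rot: [-0.862, 0.96, 1.278]
ft_force: [-0.7, -0.1, 0.0]
gripper_width: 0.3
```

Call:
carry_out(offset=[[0.02,0.15,0],[0,0,0]], angular=[[0,0,0],[0,0,0]], hand=[255,255])

```text
clock: 13.95
tool_pos: [525.1, 228.3, 94.4]
eef_rot: [-0.862, 0.96, 1.278]
ft_force: [0.4, -0.7, -1.4]
gripper_width: 0.2
```

```bash
python3 st.py; python3 - <<'E'
from bench import eyes
import cv2,numpy as np
f=lambda x:cv2.resize(x,None,fx=5,fy=5,interpolation=2)
cv2.imwrite('pics/s9.png',f(eyes.snapshot('side')[180:280,240:380,::-1]))
E
```

```text
13.95 [525.1 228.3  94.4] [ 0.18  0.11  2.05  0.47  0.92 -1.56] [ 0.4 -0.7 -1.4] 0.2448044076807784
[[ 0.037 -0.995  0.097]
 [ 0.371  0.104  0.923]
 [-0.928  0.002  0.373]]
lane 3.1 0.1
```

View pics/s9.png

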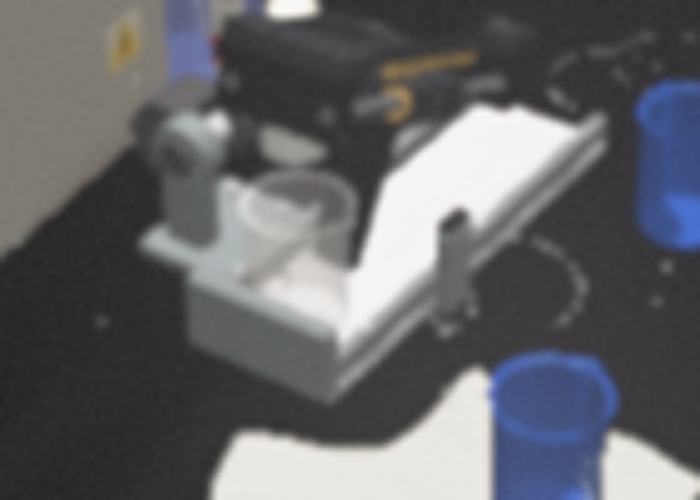

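```bash
python3 - <<'E'
from h import *
L=(522,228.5,-.106);c,s=np.cos(L[2]),np.sin(L[2])
for uv in([299.8,221],[301,221],[332.2,194.3]):
    d=back('side',uv,74)[0][:2]-L[:2];print(c*d[0]+s*d[1],-s*d[0]+c*d[1])
E
```

```text
-0.02712385900051828 60.34190724532806
-2.3054094130050995 58.79271527732051
1.1343660818038668 -80.0736157064571
```

Call:
carry_out(offset=[[0.01,0.1,0],[0,0,0]], angular=[[0,0,0],[0,0,0]], hand=[255,255])

```text
clock: 14.2
tool_pos: [525.2, 229.2, 94.4]
eef_rot: [-0.862, 0.96, 1.278]
ft_force: [-0.1, -0.5, 0.1]
gripper_width: 0.5
```

Call:
carry_out(offset=[[0.01,0.1,0],[0,0,0]], angular=[[0,0,0],[0,0,0]], hand=[255,255])

```text
clock: 14.4
tool_pos: [525.3, 230.2, 94.3]
eef_rot: [-0.862, 0.96, 1.278]
ft_force: [0.7, -0.8, 0.0]
gripper_width: 0.5
```

Call:
carry_out(offset=[[0.01,0.1,0],[0,0,0]], angular=[[0,0,0],[0,0,0]], hand=[255,255])

```text
clock: 14.6
tool_pos: [525.4, 231.1, 94.3]
eef_rot: [-0.862, 0.96, 1.278]
ft_force: [0.3, -0.9, -0.3]
gripper_width: 0.5
```

Call:
carry_out(offset=[[0.01,0.1,0],[0,0,0]], angular=[[0,0,0],[0,0,0]], hand=[255,255])

```text
clock: 14.8
tool_pos: [525.5, 231.6, 94.3]
eef_rot: [-0.863, 0.961, 1.278]
ft_force: [-1.0, -4.3, 0.4]
gripper_width: 0.2
```

Call:
carry_out(offset=[[0.01,0.1,0],[0,0,0]], angular=[[0,0,0],[0,0,0]], hand=[255,255])

```text
clock: 15.0
tool_pos: [525.5, 231.9, 94.2]
eef_rot: [-0.865, 0.962, 1.278]
ft_force: [-2.3, -9.7, 2.9]
gripper_width: 0.3
```

```bash
python3 st.py; python3 - <<'E'
from bench import eyes
import cv2,numpy as np
f=lambda x:cv2.resize(x,None,fx=5,fy=5,interpolation=2)
cv2.imwrite('pics/s10.png',f(eyes.snapshot('side')[180:280,240:380,::-1]))
E
```

```text
15.0 [525.5 231.9  94.2] [ 0.19  0.12  2.05  0.46  0.92 -1.55] [-2.3 -9.7  2.9] 0.3413938164816329
[[ 0.037 -0.995  0.097]
 [ 0.369  0.103  0.924]
 [-0.929  0.002  0.37 ]]
lane 3.2 3.7
```

View pics/s10.png

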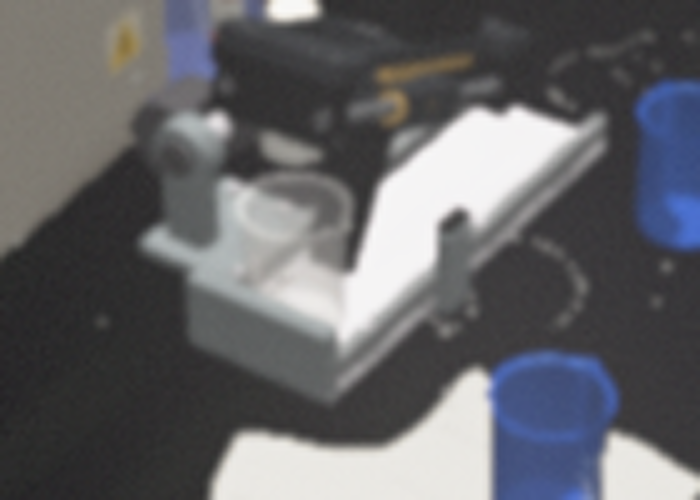

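The force rose to about 10 N with no further travel, so the beaker is against the stop. Now I back straight out along the lane.

Call:
carry_out(offset=[[-0.02,-0.2,0],[-0.05,-0.5,0],[-0.11,-1.0,0],[-0.2,-2.0,0],[-0.3,-2.5,0],[-0.3,-2.5,0],[-0.3,-2.5,1.5],[-0.3,-2.5,2.5],[-0.3,-2.0,3],[0,0,3],[0,0,3],[0,0,0]], angular=[[0,0,0],[0,0,0],[0,0,0],[0,0,0],[0,0,0],[0,0,0],[0,0,0],[0,0,0],[0,0,0],[0,0,0],[0,0,0],[0,0,0]], hand=[255,255,255,255,255,255,255,255,255,255,255,255])

```text
clock: 16.25
tool_pos: [509.1, 75.4, 229.7]
eef_rot: [-0.867, 0.953, 1.272]
ft_force: [-0.3, 0.1, 1.3]
gripper_width: 0.3
```

```bash
python3 st.py; python3 - <<'E'
from bench import eyes
import cv2,numpy as np
f=lambda x:cv2.resize(x,None,fx=3.3,fy=3.3,interpolation=2)
cv2.imwrite('pics/s11.png',f(eyes.snapshot('side')[110:290,220:440,::-1]))
cv2.imwrite('pics/t11.png',f(eyes.snapshot('top')[120:300,220:440,::-1]))
E
```

```text
16.25 [509.1  75.4 229.7] [-0.12 -0.15  2.06  0.4   1.26 -1.71] [-0.3  0.1  1.3] 0.32014438629649683
[[ 0.046 -0.994  0.095]
 [ 0.371  0.105  0.923]
 [-0.928 -0.008  0.374]]
lane 3.3 -153.6
```

View pics/s11.png

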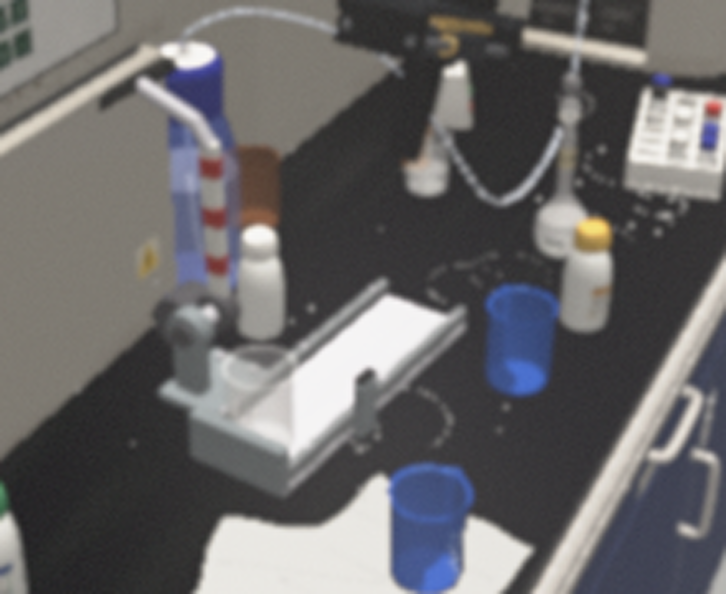

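View pics/t11.png

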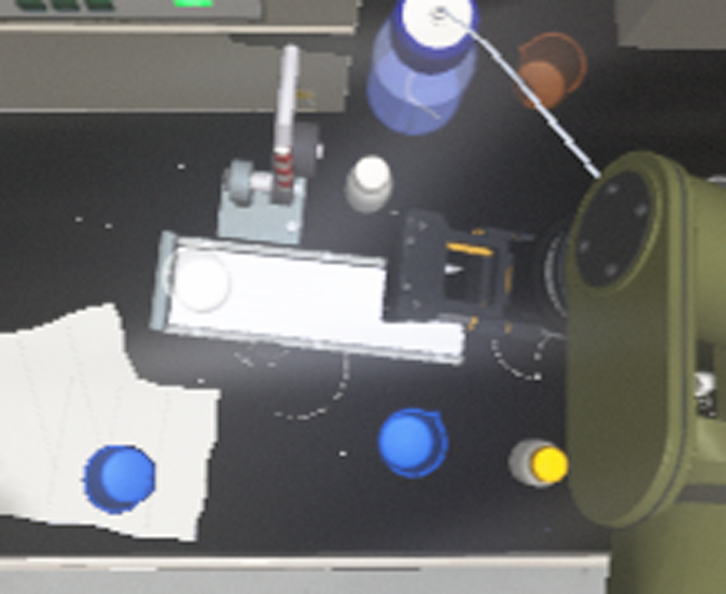

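The side view shows the beaker upright against the stop (rim at crop px (260,365)), with the gate up. In the top view its base is at (202,283), beside the stop at (160,280), and the bystanders are where they were.

```bash
python3 -c "
from bench import job
print(job.hand_in())"
```

```text
the job is handed in; nothing more can be done
None
```

The gate is raised and staying up on its own, and the beaker stands upright against the grey end stop. I handed the job in at about 16.3 s, well inside the 51 s limit; no verdict came back.

- **Gate:** I pushed the bar up from below with both fingers, one each side of the arm's upturned end. It swung over and was still upright in the last pictures.
- **Beaker:** I pushed it low on its wall with the closed, tilted fingers. At the stop the push force rose from under 1 N to about 10 N and travel stopped; then I backed off, so the robot touches nothing.
- **Others:** The bottles and flask look unmoved in the pictures, and the force readings showed no sign of touching them.
- **Disagreement:** The lane positions found from the two cameras separately differed by about 7 mm. I used a value between them, mostly following the top camera. The fingers ended about 9 mm further along than my position estimate called for, so I relied on the force and the pictures for the final contact.

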